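Bring the sampler cone under the loupe on the locked inspection slide

ROBOT

A 6-joint arm with a two-finger parallel gripper is mounted at the origin on a cart in front of the work surface, level with it; the furniture and walls round the work are solid. World frame = base frame: x ahead of the robot, y to its left, z up, the work surface at z = 0. Lengths are in mm, angles in rad, forces in N, time in s.
With the tool pointing down it reaches from about 350 to 775 mm from the base axis. Payload 7.3 kg.
Tool frame: the origin (TCP) lies midway between the tips of the shut fingers; the grasp point (between the pads) lies 19 mm behind it; x points along the fingers, z is the direction in which the jaws open and shut, and the axes are right-handed (so a half turn about x gives the same grasp; the last joint's range is limited). The gripper opens to 92 mm and grips with 3 to 60 N. Pads are 19 mm wide; open, the fingers measure 130 mm over their backs; the gripper's body (75 mm by 190 mm) begins 47 mm behind the grasp point.
Start: joints at [0.954, 0.342, 1.524, -0, 1.275, -0.146], TCP at [238.129, 467.91, 226.741] pointing down, gripper open.
Joint ranges: [-2.53, 2.53], [-0.77, 2.02], [0.04, 2.7], [-1, 4.14], [0.28, 2.66], [-3.11, 3.11]. Speed limits (rad/s): [2.57, 2.57, 3.14, 3.14, 3.14, 3.14].

INTERFACE

Orientations are given as a 3x3 rotation matrix whose columns are the frame's x, y, z axes.
In Python, from plant import telemetry, capture, job gives the robot as it stands.
- The arm moves only by the tool step_arm, never from a script. Its argument "motion" is a list of rows, each an object with "translation": the shift along the world's x, y, z normalised to -1 to 1, where 1 is 0.15 m, a list of three; "twist": the turn about the world's z normalised to -1 to 1, where 1 is 0.5 rad; "grip": the opening in per cent of the stroke, from 0 (shut) to 100 (fully open). A call has 1 to 10 rows; each row is the pose to reach, as a shift and turn from the pose commanded when the call began; what a row does not reach only later rows make up. A row lasts 1/10 s, in which the tool goes at most 50 mm and 8.59 degrees, less where a joint would pass 70% of its speed; a pose out of reach is approached as far as the arm can. A call with a number of a shift or a turn outside -1 to 1 is refused whole. A call with a gripper value outside its range is refused whole. The fingers move at their own pace and stop on an object; "force" is the grip in N (left out, the last holds). Time passes only in rows, so rows that repeat a pose let the fingers close. It gives the time, the measured TCP pose, the force and the opening at its end, in the units of the state.
- telemetry.read_state(): the state, without advancing time (a new reading comes with each control period).
- capture(name): name is "side" or "top"; returns a dict with "color" (420x560x3 uint8, blue, green, red), "fx", "fy", "cx", "cy" (pixels), "distortion" ([k1, k2, p1, p2, k3] as OpenCV has them; the pictures are not rectified), "R" (3x3) and "t" (3): a world point X has camera coordinates R X + t. Camera axes: x right, y down, z forward; pixel columns grow to the right and rows downward; lengths in mm; the calibration is good to about 2 mm. A picture is of the moment at which its call begins. There is no depth.
- job.sign_off(): hands the job in, once; it reports no verdict.
The state is a dict: "time_s": time; "joint_positions": joint angles; "joint_vel": joint speeds; "joint_efforts": joint torques, N m; "eef_pos": TCP position; "ee_rot": TCP orientation; "contact_force": force on the tool from outside, world axes, zero at the start; "wrist_torque": the same for the moment, N m; "width": finger opening in mm.
Only numpy, scipy, OpenCV 4.12 (cv2) and the standard library are available. Lean on these libraries where they do the work, as an engineer would, in place of code of your own. Each camera call takes 0.05 s, during which the arm holds its last target. There are 200 camera calls.

TASK

The sampler cone sits in its nest on the carriage of the inspection slide and has to be brought under the loupe for a look at its orifice. With a fingertip press the carriage's lock button down, keep it down while you push the carriage along the rail until it rests against the end stop, then let go so that the button springs up and locks the carriage there. Push only, grasp and lift nothing; do not touch the cone or the loupe, and leave everything that stands around the slide where it is.

Things in the scene. Friction and masses are not known exactly. Their poses are not given: they have to be found in the camera images.
- cone_slide: inspection slide: grey base plate 300 (own x) x 90 (own y) mm, 11 mm high, heavy, does not shift. Origin on the freezer top under its middle, z up. A rail runs along own x over its middle; own +x points to the end stop and loupe. A 31 mm high block closes the rear end of the rail at x = -145 mm.
- loupe_stop: adjustable end stop with the loupe's post, clamped across the rail at a place that differs from day to day; it cannot be shifted. Axes as cone_slide. Origin on the freezer top straight below the loupe's axis: the carriage rests against the stop when the nest lies exactly above this origin. The stop's block stands 28 mm farther along +x, 34 mm high, its screw 44 mm; the post, 94 mm high, at x = +36, y = -66 mm.
- carriage (a joint): slide of the carriage along own +x of cone_slide, m: 0 = rear end, where it starts; it meets the end stop somewhere between 0.065 and 0.100. Unlocked: 1 to 2 N of friction; locked: it does not slide. The carriage is an aluminium plate 173 x 60 mm, top 30 mm above the freezer top; lock button on its rear end, nest with the cone on its front end (loupe side).
- lock_button (a joint): how far the lock button is pressed straight down, m: 0 = up, locked; 0.006 = fully down. The lock is free from 0.0035 on. Spring: 5 N at the start, 9 N fully down. Let go, it springs up: its pawls catch the next of the teeth under the rail, some 10 mm apart, and at the end stop (within 2 mm of it) they drop into the last gap and hold the carriage there.
- button_top (a point): centre of the lock button's top face: ridged steel cap 36 (along the rail) x 30 mm in a black housing on the carriage's rear end; 48 mm above the freezer top when up, 42 mm fully down (2 mm above the housing, which measures 62 x 50 mm). The point rides with carriage and button; axes as cone_slide.
- thumb_rest (a point): middle of the upper edge of the thumb rest: upright aluminium plate on the carriage, 40 mm wide across the rail, 8 mm thick, top 65 mm above the freezer top. Its face towards the button lies 23 mm ahead (+x) of the button's centre: a finger standing on the button pushes the carriage here. Ahead of it nothing on the carriage is higher than 44 mm.
- nest (a point): centre of the floor of the round nest on the carriage, 30 mm above the freezer top, 115 mm ahead of the button's centre; a steel ring of 40 mm inner and 51 mm outer diameter, 4.5 mm high. (An empty smaller ring lies between it and the thumb rest.)
- sampler_cone: silvery sampler cone, 38 mm across the flange, 14 mm high, lying loose in the nest, tip up; origin under its centre
- loupe: black eye loupe, 37 mm across, fixed in the ring of its post, 65 to 101 mm above the freezer top; the cone passes below it. Origin at the middle of its upper end, straight above the origin of loupe_stop.
- skimmer_cone: small copper skimmer cone, 24 mm across, 14 mm high, standing on the freezer top on the right (-y) side of the slide; origin under its centre
- forceps: steel forceps 122 mm long, 8 mm high, lying on the freezer top on the right (-y) side of the slide; origin under the middle, length along own y
- vial: amber vial with a screw cap, 27 mm across, 58 mm high, standing on the right (-y) side of the slide; origin under its centre
- bottle: white wide-mouth bottle, 58 mm across, 118 mm high, at the back; origin under its centre
- beaker: glass beaker, 55 mm across, 68 mm high, at the back; origin under its centre
- petri: two stacked petri dishes, 62 mm across, 30 mm high, at the back; origin under its centre
Things that resemble listed ones, but are neither listed nor needed, are in the scene too. Leave any blue, purple or yellow look-alike of the sampler_cone alone.

How it is judged:
By the outcome, as a careful person would: the job done as asked, in the order asked, and still so for the second after the job is handed in, with the robot touching nothing.
It also fails if it takes over 40 s, if anything falls off the work surface, if the arm or the gripper's body presses on something with over 40 N, if the wrist force passes 120 N, or if a joint passes its speed limit or range.

## Working session

There is one attempt and no reset: what is moved stays moved. The work goes in short steps, Python scripts to look and compute and a tool call to move; the robot and the scene stay as the last step left them, time stands still between calls to the robot, and variables do not carry over. Pictures are saved under pics/ and viewed, about 8 in all and at most 12, crops included, and the job is handed in when it is done.

Besides the shell and the picture viewer there is one more tool, called after "Emit:" as a command line: name --argument value ..., lists and objects as JSON in quotes. step_arm: Moves the arm, as the interface text tells. Its arguments: {"type":"object","properties":{"motion":{"type":"array"},"force":{"type":"number"}},"required":["motion"]}

```bash
mkdir -p pics; cat > h.py <<'E'
import numpy as np, cv2
from plant import telemetry, capture, job
def snap(n,f):
    c=capture(n); cv2.imwrite('pics/'+f,c['color']); return c
def K(c): return np.array([[c['fx'],0,c['cx']],[0,c['fy'],c['cy']],[0,0,1.]])
def px2w(c,uv,z):
    u=cv2.undistortPoints(np.array([[uv]],float),K(c),np.array(c['distortion'],float))[0,0]
    R=np.array(c['R']);t=np.array(c['t'])
    d=R.T@np.array([u[0],u[1],1]);o=-R.T@t
    return o+d*(z-o[2])/d[2]
def w2px(c,X):
    return cv2.projectPoints(np.array(X,float).reshape(-1,1,3),cv2.Rodrigues(np.array(c['R'],float))[0],np.array(c['t'],float),K(c),np.array(c['distortion'],float))[0][:,0]
E
python3 - <<'E'
from h import *
import pickle
a=snap('top','top0.png');b=snap('side','side0.png')
pickle.dump((a,b),open('c0.pkl','wb'))
for c in(a,b):
    print(-np.array(c['R']).T@np.array(c['t']),c['fx'])
s=telemetry.read_state();print(s['time_s'],s['eef_pos'],np.round(s['ee_rot'],3),s['width'],s['contact_force'])
E
```

```text
[368.57224472 -97.64131589 957.66961869] 390.237529648236
[-737.03420824 -337.85878125  960.91217446] 544.0205812883994
0.1 [237.92293638 467.5924978  226.1287021 ] [[-0.001 -0.891  0.454]
 [-0.001  0.454  0.891]
 [-1.     0.    -0.001]] 91.85429152686667 [ 0.04723795  1.11272034 -0.43784033]
```

View pics/top0.png

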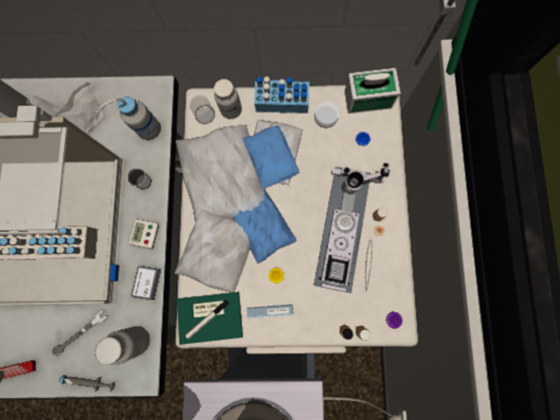

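View pics/side0.png

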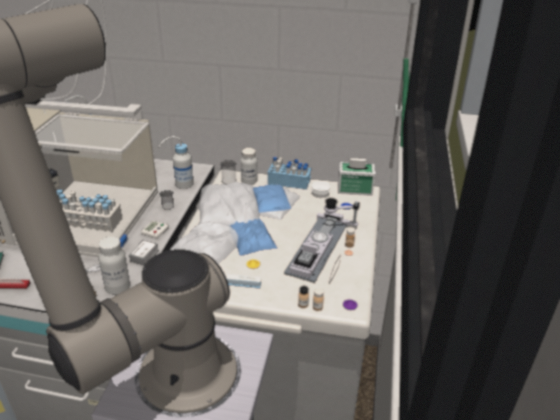

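The top picture shows the slide from about (335,285) at the rear to (352,175) at the front, with the button at about (337,269), the cone at (346,222) and the loupe at (354,181). The look-alikes are yellow (277,275), blue (363,139) and purple (394,320), with a small copper skimmer at (379,231). The button is the only black housing with a ridged cap. I'll check it in a close crop.

```bash
python3 - <<'E'
import cv2
a=cv2.imread('pics/top0.png')[150:310,300:410]
cv2.imwrite('pics/crop1.png',cv2.resize(a,None,fx=3.7,fy=3.7,interpolation=cv2.INTER_CUBIC))
b=cv2.imread('pics/side0.png')[190:290,275:375]
cv2.imwrite('pics/crop2.png',cv2.resize(b,None,fx=5.5,fy=5.5,interpolation=cv2.INTER_CUBIC))
E
```

```text
(no output)
```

View pics/crop1.png

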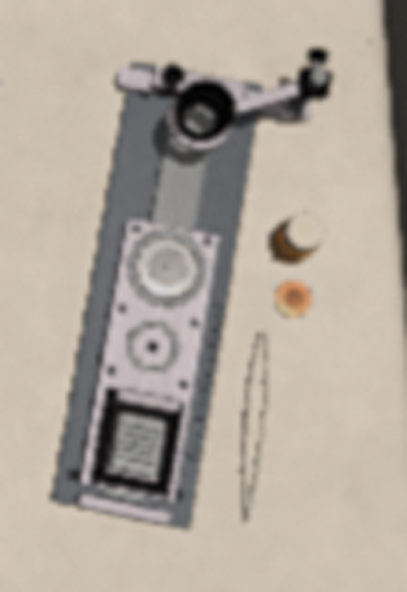

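View pics/crop2.png

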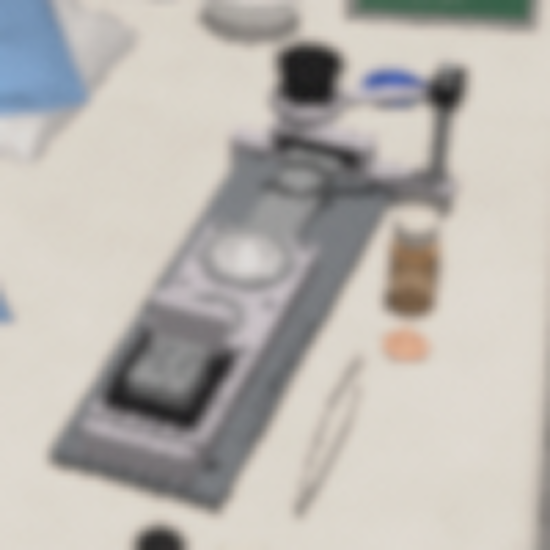

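The crop shows the button at crop (139,444) with its thumb rest just ahead. Further along are the empty ring (152,347), the silvery cone (164,266) and the loupe (205,107). The side crop shows the button at (174,367), the cone at (244,256) and the loupe top at (309,55).

```bash
python3 - <<'E'
from h import *
import pickle
a,b=pickle.load(open('c0.pkl','rb'))
T=lambda u,v:(300+(u+.5)/3.7-.5,150+(v+.5)/3.7-.5)
S=lambda u,v:(275+(u+.5)/5.5-.5,190+(v+.5)/5.5-.5)
r=lambda x:np.round(x,1)
for n,p,q,z in[('btn',(139,444),(174,367),48),('cone flange',(164,266),(244,258),34),('loupe',(205,107),(309,55),101)]:
    print(n,r(px2w(a,T(*p),z)),r(px2w(b,S(*q),z)))
for n,p,z in[('rearL',(52,500),11),('rearR',(190,527),11),('ring',(152,347),32),('rbL',(82,501),31),('rbR',(170,517),31),('vialtop',(308,227),58),('bottom forceps',(245,520),4)]:
    print(n,r(px2w(a,T(*p),z)))
for n,q,z in[('rearL',(52,460),11),('rearR',(220,508),11)]: print(n,r(px2w(b,S(*q),z)))
E
```

```text
btn [ 396.8 -197.7   48. ] [ 392.7 -202.3   48. ]
cone flange [ 510.1 -219.7   34. ] [ 506.2 -222.3   34. ]
loupe [ 597.6 -239.8  101. ] [ 602.1 -240.9  101. ]
rearL [ 363.3 -144.8   11. ]
rearR [ 345.5 -232.1   11. ]
ring [ 458.3 -210.1   32. ]
rbL [ 362.5 -162.6   31. ]
rbR [ 352.2 -217.1   31. ]
vialtop [ 529.9 -307.8   58. ]
bottom forceps [ 349.3 -268.4    4. ]
rearL [ 355.5 -149.7   11. ]
rearR [ 337.5 -234.4   11. ]
```

The measurements are consistent. Button to cone is 115 mm, as specified, the slide's yaw is about -11.2°, and the estimated travel is about 93 mm. I'll close the gripper, turn it so the jaws lie across the rail, and transit at height.

Emit:
step_arm --motion '[{"translation":[0.2,-0.3,0],"twist":0.15,"grip":0},{"translation":[0.45,-0.65,0],"twist":0.4,"grip":0},{"translation":[0.67,-1,0],"twist":0.55,"grip":0},{"translation":[0.67,-1,0],"twist":0.55,"grip":0},{"translation":[0.67,-1,0],"twist":0.55,"grip":0}]'

```text
time_s: 0.6
eef_pos: [340.3, 315.0, 226.5]
ee_rot: [[0.0, -0.98, 0.199], [-0.001, 0.199, 0.98], [-1.0, -0.0, -0.001]]
contact_force: [-0.9, -0.6, -0.3]
width: 56.2
```

Emit:
step_arm --motion '[{"translation":[0.18,-0.3,0],"twist":0,"grip":0},{"translation":[0.36,-0.65,0],"twist":0,"grip":0},{"translation":[0.53,-1,0],"twist":0,"grip":0},{"translation":[0.53,-1,0],"twist":0,"grip":0}]'

```text
time_s: 1.0
eef_pos: [419.2, 165.5, 226.5]
ee_rot: [[-0.0, -0.98, 0.197], [-0.001, 0.197, 0.98], [-1.0, -0.0, -0.001]]
contact_force: [-0.1, 0.6, -0.6]
width: 24.2
```

Emit:
step_arm --motion '[{"translation":[0,-0.3,0],"twist":0,"grip":0},{"translation":[0,-0.65,0],"twist":0,"grip":0},{"translation":[0,-1,0],"twist":0,"grip":0},{"translation":[0,-1,0],"twist":0,"grip":0}]'

```text
time_s: 1.4
eef_pos: [418.1, 14.0, 226.6]
ee_rot: [[-0.0, -0.98, 0.2], [-0.001, 0.2, 0.98], [-1.0, 0.0, -0.001]]
contact_force: [0.4, 0.7, -1.0]
width: 0.3
```

Emit:
step_arm --motion '[{"translation":[0,-0.3,0],"twist":0,"grip":0},{"translation":[0,-0.65,0],"twist":0,"grip":0},{"translation":[0,-1,0],"twist":0,"grip":0},{"translation":[0,-1,0],"twist":0,"grip":0},{"translation":[0,-1,0],"twist":0,"grip":0}]'

```text
time_s: 1.9
eef_pos: [418.2, -132.2, 226.4]
ee_rot: [[-0.001, -0.98, 0.197], [0.001, 0.197, 0.98], [-1.0, 0.001, 0.001]]
contact_force: [-0.2, 0.6, 1.0]
width: 0.4
```

Emit:
step_arm --motion '[{"translation":[-0.05,-0.2,-0.2],"twist":0,"grip":0},{"translation":[-0.1,-0.47,-0.5],"twist":0,"grip":0},{"translation":[-0.1,-0.47,-0.8],"twist":0,"grip":0},{"translation":[-0.1,-0.47,-0.97],"twist":0,"grip":0},{"translation":[-0.1,-0.47,-0.97],"twist":0,"grip":0},{"translation":[-0.1,-0.47,-0.97],"twist":0,"grip":0}]'

```text
time_s: 2.5
eef_pos: [403.8, -201.1, 81.8]
ee_rot: [[-0.0, -0.981, 0.193], [0.001, 0.193, 0.981], [-1.0, 0.0, 0.001]]
contact_force: [0.2, -0.1, -0.0]
width: 0.5
```

```bash
python3 - <<'E'
from h import *
a=snap('top','t1.png');b=snap('side','s1.png')
s=telemetry.read_state();e=np.array(s['eef_pos']);print(e,w2px(a,e),w2px(b,e))
u,v=w2px(b,e)[0].astype(int)
A=a['color'];u2,v2=w2px(a,e)[0].astype(int)
f=lambda im,u,v:cv2.resize(im[v-36:v+36,u-36:u+36],(400,400),interpolation=cv2.INTER_CUBIC)
cv2.imwrite('pics/m1.png',np.hstack([f(A,u2,v2),f(b['color'],u,v)]));print(u2,v2,u,v)
E
```

```text
[ 404.61505458 -202.23060404   83.0086097 ] [[340.86107195 265.49869789]] [[307.37966368 243.22744885]]
340 265 307 243
```

View pics/m1.png

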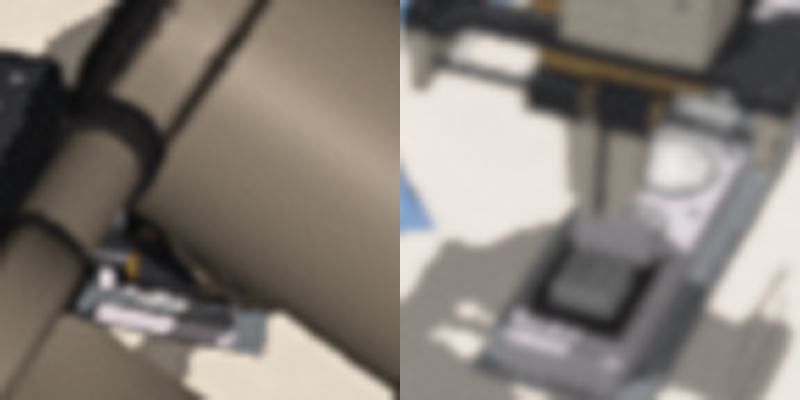

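```bash
python3 - <<'E'
from h import *
import pickle
a,b=pickle.load(open('c0.pkl','rb'))
P=lambda X:(w2px(b,X)-[271,207])*400/72+[400,0]
bt=px2w(b,(271+195.5/5.555,207+284/5.555),48);print('btn',bt)
d=np.array([.981,-.194,0]);n=np.array([.194,.981,0])
print('rest top edge L,R',P([bt+23*d+20*n+[0,0,17],bt+23*d-20*n+[0,0,17]]))
e=np.array([404.2,-201.8,82.5])
print('tip corners rear',P([e-9.5*d+8*n,e-9.5*d-8*n]))
print('tip from obs y=212..218',px2w(b,(271+202/5.555,207+214/5.555),82.5)+9.5*d)
E
```

```text
btn [ 385.17473935 -203.40421337   48.        ]
rest top edge L,R [[574.10213712 218.64146639]
 [652.5245625  238.69988903]]
tip corners rear [[578.44025856 209.71909099]
 [610.16474722 217.80158837]]
tip from obs y=212..218 [ 404.7495529  -205.43201908   82.5       ]
```

```bash
python3 - <<'E'
import cv2
a=cv2.imread('pics/s1.png')[225:285,280:340]
cv2.imwrite('pics/m2.png',cv2.resize(a,(600,600),interpolation=cv2.INTER_CUBIC))
E
```

```text
(no output)
```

View pics/m2.png

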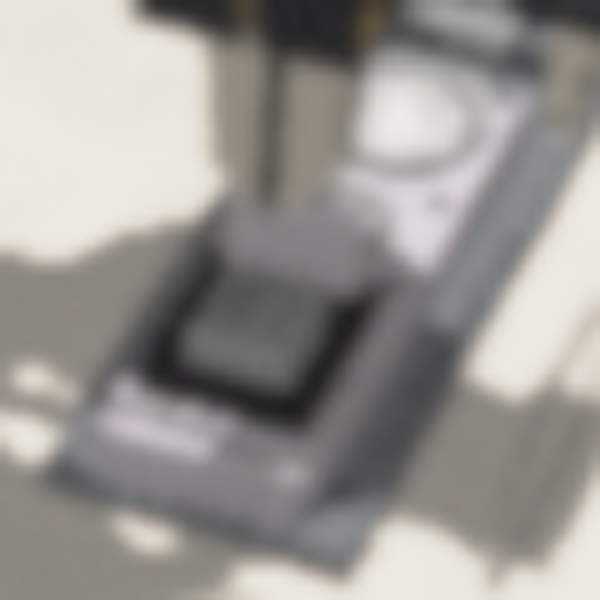

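The fingertip at crop (270,205) visually meets the thumb rest's upper edge. That is consistent with it being 9 mm or so ahead of the button centre. I'll move back over the button centre and come down to just above the cap.

Emit:
step_arm --motion '[{"translation":[-0.065,0.012,0],"twist":0,"grip":0},{"translation":[-0.065,0.012,0],"twist":0,"grip":0},{"translation":[-0.065,0.012,-0.1],"twist":0,"grip":0},{"translation":[-0.065,0.012,-0.18],"twist":0,"grip":0},{"translation":[-0.065,0.012,-0.18],"twist":0,"grip":0}]'

```text
time_s: 3.1
eef_pos: [392.7, -200.4, 53.8]
ee_rot: [[-0.001, -0.981, 0.195], [0.001, 0.195, 0.981], [-1.0, 0.001, 0.001]]
contact_force: [-0.2, 0.1, 0.4]
width: 0.5
```

```bash
python3 - <<'E'
from h import *
b=snap('side','s2.png')
s=telemetry.read_state();print(s['eef_pos'],s['contact_force'])
cv2.imwrite('pics/m3.png',cv2.resize(b['color'][225:285,280:340],(600,600),interpolation=cv2.INTER_CUBIC))
E
```

```text
[ 393.09971244 -200.65939423   54.43190193] [ 0.57557475  0.085191   -0.42027741]
```

View pics/m3.png

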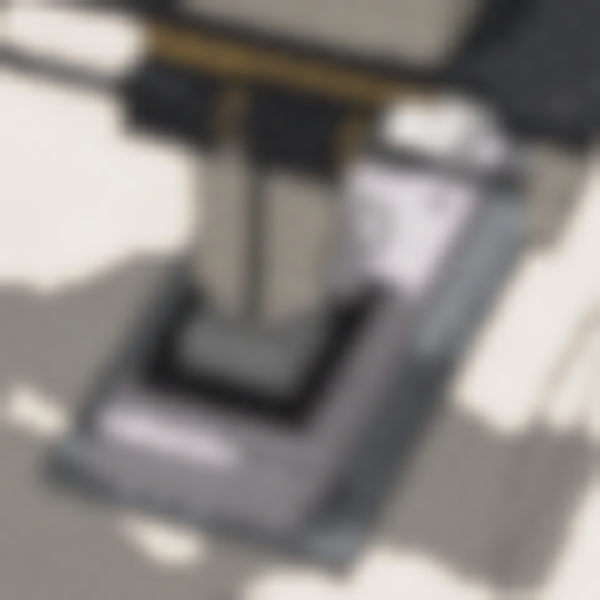

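The fingertips at crop (258,320) stand just above the middle of the cap and clear of the thumb rest. Next I press, with force feedback.

Emit:
step_arm --motion '[{"translation":[0,0,-0.02]},{"translation":[0,0,-0.04]},{"translation":[0,0,-0.053]},{"translation":[0,0,-0.053]}]'

```text
invalid input
```

Emit:
step_arm --motion '[{"translation":[0,0,-0.01]},{"translation":[0,0,-0.015]},{"translation":[0,0,-0.015]}]'

```text
invalid input
```

Emit:
step_arm --motion '[{"translation":[0,0,-0.02],"twist":0,"grip":0},{"translation":[0,0,-0.04],"twist":0,"grip":0},{"translation":[0,0,-0.053],"twist":0,"grip":0},{"translation":[0,0,-0.053],"twist":0,"grip":0}]'

```text
time_s: 3.55
eef_pos: [393.7, -201.1, 46.7]
ee_rot: [[0.001, -0.981, 0.195], [-0.001, 0.195, 0.981], [-1.0, -0.001, -0.0]]
contact_force: [-0.5, 0.5, 4.8]
width: 0.4
```

Emit:
step_arm --motion '[{"translation":[0,0,-0.007],"twist":0,"grip":0},{"translation":[0,0,-0.013],"twist":0,"grip":0},{"translation":[0,0,-0.013],"twist":0,"grip":0}]'

```text
time_s: 3.85
eef_pos: [393.7, -201.1, 44.9]
ee_rot: [[0.001, -0.981, 0.194], [-0.001, 0.194, 0.981], [-1.0, -0.001, -0.0]]
contact_force: [-1.5, 0.8, 6.3]
width: 0.7
```

Emit:
step_arm --motion '[{"translation":[0,0,-0.007],"twist":0,"grip":0},{"translation":[0,0,-0.015],"twist":0,"grip":0},{"translation":[0,0,-0.015],"twist":0,"grip":0},{"translation":[0,0,-0.015],"twist":0,"grip":0}]'

```text
time_s: 4.25
eef_pos: [393.8, -201.2, 42.8]
ee_rot: [[0.001, -0.981, 0.195], [-0.001, 0.195, 0.981], [-1.0, -0.001, -0.001]]
contact_force: [-0.8, 0.6, 8.1]
width: 0.5
```

The button is about 5 mm down, judged by both force and height. Now I push along the rail.

Emit:
step_arm --motion '[{"translation":[0.01,-0.002,0],"twist":0,"grip":0},{"translation":[0.02,-0.004,0],"twist":0,"grip":0},{"translation":[0.033,-0.0065,0],"twist":0,"grip":0},{"translation":[0.046,-0.009,0],"twist":0,"grip":0},{"translation":[0.059,-0.0117,0],"twist":0,"grip":0},{"translation":[0.072,-0.0143,0],"twist":0,"grip":0},{"translation":[0.085,-0.0168,0],"twist":0,"grip":0},{"translation":[0.098,-0.0194,0],"twist":0,"grip":0},{"translation":[0.111,-0.022,0],"twist":0,"grip":0},{"translation":[0.124,-0.0245,0],"twist":0,"grip":0}]'

```text
time_s: 5.25
eef_pos: [412.6, -205.1, 43.0]
ee_rot: [[0.002, -0.981, 0.194], [-0.001, 0.194, 0.981], [-1.0, -0.002, -0.001]]
contact_force: [-0.9, -1.2, 8.2]
width: 0.3
```

The side force is only about 1.5 N after 19 mm, so the carriage is moving. I'll continue.

Emit:
step_arm --motion '[{"translation":[0.018,-0.0036,0],"twist":0,"grip":0},{"translation":[0.038,-0.0075,0],"twist":0,"grip":0},{"translation":[0.058,-0.0115,0],"twist":0,"grip":0},{"translation":[0.078,-0.0154,0],"twist":0,"grip":0},{"translation":[0.098,-0.0194,0],"twist":0,"grip":0},{"translation":[0.118,-0.0233,0],"twist":0,"grip":0},{"translation":[0.138,-0.0273,0],"twist":0,"grip":0},{"translation":[0.158,-0.0313,0],"twist":0,"grip":0},{"translation":[0.178,-0.0352,0],"twist":0,"grip":0},{"translation":[0.196,-0.0388,0],"twist":0,"grip":0}]'

```text
time_s: 6.25
eef_pos: [442.2, -211.3, 43.1]
ee_rot: [[0.002, -0.981, 0.194], [-0.002, 0.194, 0.981], [-1.0, -0.002, -0.002]]
contact_force: [-1.2, -1.2, 7.9]
width: 0.6
```

```bash
python3 - <<'E'
from h import *
b=snap('side','s3.png')
s=telemetry.read_state();print(s['eef_pos'],s['contact_force'])
cv2.imwrite('pics/m4.png',cv2.resize(b['color'][195:285,280:370],(600,600),interpolation=cv2.INTER_CUBIC))
E
```

```text
[ 442.68345079 -211.45690957   43.19025813] [-0.67293865 -2.16575373  7.84739238]
```

View pics/m4.png

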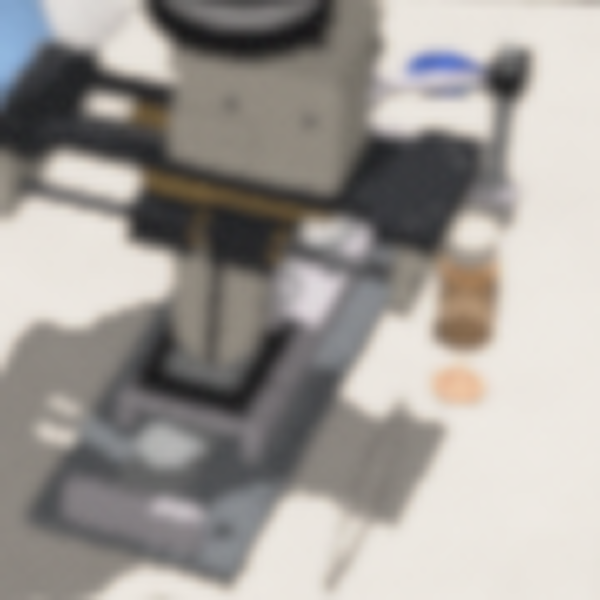

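The carriage has moved about 49 mm with the button still held down, and everything is clear. I'll slow down for the range where it could meet the stop.

Emit:
step_arm --motion '[{"translation":[0.013,-0.0026,0],"twist":0,"grip":0},{"translation":[0.026,-0.0052,0],"twist":0,"grip":0},{"translation":[0.039,-0.0078,0],"twist":0,"grip":0},{"translation":[0.052,-0.0104,0],"twist":0,"grip":0},{"translation":[0.065,-0.013,0],"twist":0,"grip":0},{"translation":[0.078,-0.0156,0],"twist":0,"grip":0},{"translation":[0.09,-0.018,0],"twist":0,"grip":0},{"translation":[0.1,-0.02,0],"twist":0,"grip":0}]'

```text
time_s: 7.1
eef_pos: [457.2, -214.5, 43.2]
ee_rot: [[0.002, -0.981, 0.194], [-0.002, 0.194, 0.981], [-1.0, -0.002, -0.002]]
contact_force: [-2.3, -2.1, 8.2]
width: 0.5
```

Emit:
step_arm --motion '[{"translation":[0.01,-0.002,0],"twist":0,"grip":0},{"translation":[0.02,-0.004,0],"twist":0,"grip":0},{"translation":[0.03,-0.006,0],"twist":0,"grip":0},{"translation":[0.04,-0.008,0],"twist":0,"grip":0},{"translation":[0.05,-0.01,0],"twist":0,"grip":0},{"translation":[0.06,-0.012,0],"twist":0,"grip":0},{"translation":[0.067,-0.0133,0],"twist":0,"grip":0}]'

```text
time_s: 7.8
eef_pos: [467.2, -216.6, 43.2]
ee_rot: [[0.002, -0.981, 0.194], [-0.002, 0.194, 0.981], [-1.0, -0.003, -0.002]]
contact_force: [-2.1, -1.9, 8.3]
width: 0.2
```

Emit:
step_arm --motion '[{"translation":[0.01,-0.003,0],"twist":0,"grip":0},{"translation":[0.02,-0.006,0],"twist":0,"grip":0},{"translation":[0.03,-0.008,0],"twist":0,"grip":0},{"translation":[0.04,-0.01,0],"twist":0,"grip":0},{"translation":[0.05,-0.012,0],"twist":0,"grip":0},{"translation":[0.055,-0.013,0],"twist":0,"grip":0}]'

```text
time_s: 8.4
eef_pos: [475.5, -218.4, 43.2]
ee_rot: [[0.002, -0.981, 0.194], [-0.002, 0.194, 0.981], [-1.0, -0.002, -0.002]]
contact_force: [-1.5, -3.4, 8.3]
width: 0.6
```

Emit:
step_arm --motion '[{"translation":[0.007,-0.0015,0],"twist":0,"grip":0},{"translation":[0.014,-0.003,0],"twist":0,"grip":0},{"translation":[0.021,-0.0045,0],"twist":0,"grip":0},{"translation":[0.027,-0.006,0],"twist":0,"grip":0}]'

```text
time_s: 8.8
eef_pos: [479.5, -219.3, 43.3]
ee_rot: [[0.002, -0.981, 0.194], [-0.002, 0.194, 0.981], [-1.0, -0.002, -0.002]]
contact_force: [-1.5, -2.0, 7.8]
width: 0.1
```

Emit:
step_arm --motion '[{"translation":[0.007,-0.0015,0],"twist":0,"grip":0},{"translation":[0.014,-0.003,0],"twist":0,"grip":0},{"translation":[0.021,-0.0045,0],"twist":0,"grip":0},{"translation":[0.027,-0.006,0],"twist":0,"grip":0}]'

```text
time_s: 9.2
eef_pos: [482.2, -219.5, 42.8]
ee_rot: [[-0.001, -0.981, 0.194], [-0.001, 0.194, 0.981], [-1.0, 0.001, -0.001]]
contact_force: [-5.6, -1.3, 8.5]
width: 0.6
```

Emit:
step_arm --motion '[{"translation":[0.007,-0.0015,0],"twist":0,"grip":0},{"translation":[0.014,-0.003,0],"twist":0,"grip":0},{"translation":[0.02,-0.0045,0],"twist":0,"grip":0}]'

```text
time_s: 9.5
eef_pos: [484.7, -219.6, 42.6]
ee_rot: [[-0.002, -0.981, 0.194], [0.001, 0.194, 0.981], [-1.0, 0.002, 0.0]]
contact_force: [-6.0, 0.3, 9.0]
width: 0.7
```

The force jumped to 6 N at about 89–90 mm, so the carriage is at the stop and the finger is now slipping on the cap. I'll go on gently to the thumb rest to confirm.

Emit:
step_arm --motion '[{"translation":[0.007,-0.0015,0],"twist":0,"grip":0},{"translation":[0.014,-0.003,0],"twist":0,"grip":0},{"translation":[0.02,-0.0045,0],"twist":0,"grip":0}]'

```text
time_s: 9.8
eef_pos: [487.6, -220.1, 42.5]
ee_rot: [[-0.002, -0.981, 0.194], [0.001, 0.194, 0.981], [-1.0, 0.003, 0.0]]
contact_force: [-5.7, 0.6, 8.7]
width: 0.7
```

Emit:
step_arm --motion '[{"translation":[0.007,-0.0015,0],"twist":0,"grip":0},{"translation":[0.014,-0.003,0],"twist":0,"grip":0},{"translation":[0.014,-0.003,0],"twist":0,"grip":0}]'

```text
time_s: 10.1
eef_pos: [489.8, -220.5, 42.5]
ee_rot: [[-0.002, -0.981, 0.194], [0.001, 0.194, 0.981], [-1.0, 0.002, 0.0]]
contact_force: [-5.5, 1.0, 8.5]
width: 0.4
```

Emit:
step_arm --motion '[{"translation":[0.007,-0.0015,0],"twist":0,"grip":0},{"translation":[0.014,-0.003,0],"twist":0,"grip":0},{"translation":[0.02,-0.004,0],"twist":0,"grip":0}]'

```text
time_s: 10.4
eef_pos: [492.7, -221.1, 42.5]
ee_rot: [[-0.002, -0.981, 0.194], [0.001, 0.194, 0.981], [-1.0, 0.003, 0.0]]
contact_force: [-5.3, 1.6, 9.1]
width: 0.2
```

Emit:
step_arm --motion '[{"translation":[0.007,-0.0015,0],"twist":0,"grip":0},{"translation":[0.014,-0.003,0],"twist":0,"grip":0},{"translation":[0.014,-0.003,0],"twist":0,"grip":0}]'

```text
time_s: 10.7
eef_pos: [494.9, -221.6, 42.5]
ee_rot: [[-0.002, -0.981, 0.194], [0.001, 0.194, 0.981], [-1.0, 0.002, 0.0]]
contact_force: [-5.0, 1.1, 8.8]
width: 0.3
```

```bash
python3 - <<'E'
from h import *
b=snap('side','s4.png')
s=telemetry.read_state();print(s['eef_pos'],s['contact_force'])
cv2.imwrite('pics/m5.png',cv2.resize(b['color'][180:280,280:380],(600,600),interpolation=cv2.INTER_CUBIC))
E
```

```text
[ 494.9350575  -221.53242087   42.52535586] [-4.92313591  0.56337434  8.18590695]
```

View pics/m5.png

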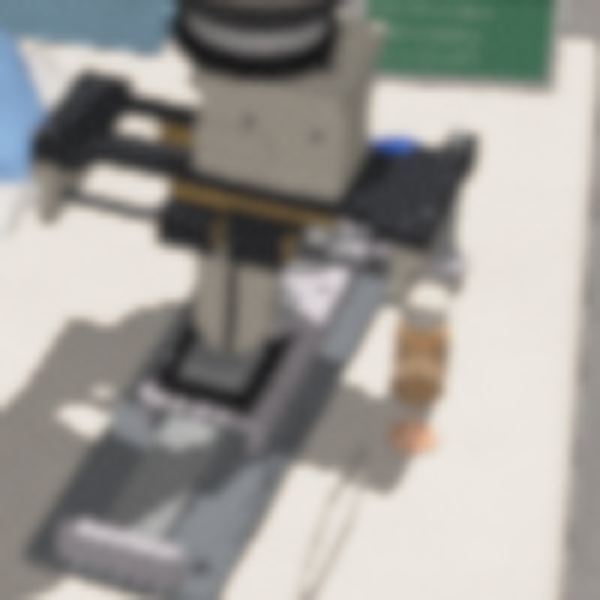

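```bash
python3 - <<'E'
from h import *
import pickle
a,b=pickle.load(open('c0.pkl','rb'))
# template-match housing rear strip between frames s3 (travel 49) and s4
i3=cv2.imread('pics/s3.png');i4=cv2.imread('pics/s4.png')
for n,box in(('housing+rear',(298,243,322,262)),):
    x0,y0,x1,y1=box
    r=cv2.matchTemplate(i4,i3[y0:y1,x0:x1],cv2.TM_CCOEFF_NORMED)
    _,m,_,l=cv2.minMaxLoc(r);print(n,m,l)
    c=np.array([(x0+x1)/2,(y0+y1)/2]);c2=c+np.array(l)-[x0,y0]
    A,B=px2w(b,c,42),px2w(b,c2,42);print(A,B,np.linalg.norm(A-B))
d=np.array([.981,-.194,0]);n=np.array([.194,.981,0])
b0=px2w(b,(306.6,256.8),48)
for t in (80,90,100):
    q=b0+t*d+[0,0,-5.5]
    print(t,(w2px(b,[q-18*d+15*n,q-18*d-15*n,q-40*d+30*n-[0,0,12.5],q-40*d-30*n-[0,0,12.5]])-[280,180])*6)
im=np.hstack([cv2.resize(i3[225:275,285:335],(400,400),interpolation=cv2.INTER_CUBIC),cv2.resize(i4[217:267,288:338],(400,400),interpolation=cv2.INTER_CUBIC)])
cv2.imwrite('pics/m6.png',im)
E
```

```text
housing+rear 0.8894199728965759 (304, 234)
[ 418.54960059 -208.99715228   42.        ] [ 461.62354057 -219.50297763   42.        ] 44.33662900690531
80 [[174.07932635 384.11732196]
 [235.76783649 399.74407631]
 [126.09407777 424.83533408]
 [250.08845027 456.89454326]]
90 [[181.31659801 371.98943568]
 [242.73152322 387.46205856]
 [133.60447582 412.45910906]
 [257.04795959 444.1997764 ]]
100 [[188.47988192 359.98396576]
 [249.62335703 375.30480949]
 [141.03812978 400.20782645]
 [263.93500953 431.63483127]]
```

View pics/m6.png

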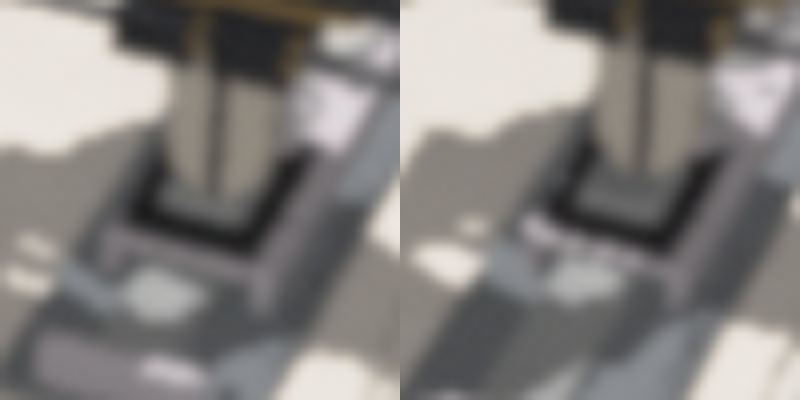

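In the left half (49 mm of travel) the fingertip-to-cap-rear gap is about 30 px. In the right half it is about 47 px, so the finger slid about 10 mm on the cap while the carriage stood at about 90–93 mm. I'll go on to the thumb rest as final confirmation.

Emit:
step_arm --motion '[{"translation":[0.007,-0.0015,0],"twist":0,"grip":0},{"translation":[0.014,-0.003,0],"twist":0,"grip":0},{"translation":[0.014,-0.003,0],"twist":0,"grip":0}]'

```text
time_s: 11.05
eef_pos: [496.2, -221.8, 42.4]
ee_rot: [[-0.004, -0.981, 0.194], [0.001, 0.194, 0.981], [-1.0, 0.004, 0.001]]
contact_force: [-7.3, 0.6, 9.7]
width: 0.5
```

Emit:
step_arm --motion '[{"translation":[0.007,-0.0015,0],"twist":0,"grip":0},{"translation":[0.013,-0.0025,0],"twist":0,"grip":0},{"translation":[0.013,-0.0025,0],"twist":0,"grip":0}]'

```text
time_s: 11.35
eef_pos: [496.3, -221.8, 42.4]
ee_rot: [[-0.008, -0.981, 0.194], [0.003, 0.194, 0.981], [-1.0, 0.008, 0.001]]
contact_force: [-15.1, 1.1, 15.2]
width: 0.5
```

The finger is against the thumb rest at 15 N without moving, so the carriage is firmly at the stop. I'll release straight up, since sliding back on the cap would drag the carriage. Once it's off the cap I back away.

Emit:
step_arm --motion '[{"translation":[0,0,0.015],"twist":0,"grip":0},{"translation":[0,0,0.03],"twist":0,"grip":0},{"translation":[0,0,0.045],"twist":0,"grip":0},{"translation":[0,0,0.065],"twist":0,"grip":0},{"translation":[0,0,0.065],"twist":0,"grip":0}]'

```text
time_s: 11.85
eef_pos: [496.5, -221.2, 50.6]
ee_rot: [[-0.008, -0.981, 0.195], [0.004, 0.195, 0.981], [-1.0, 0.009, 0.002]]
contact_force: [-8.9, 2.1, 1.0]
width: 0.4
```

Emit:
step_arm --motion '[{"translation":[-0.03,0.006,0.01],"twist":0,"grip":0},{"translation":[-0.05,0.01,0.05],"twist":0,"grip":0},{"translation":[-0.05,0.01,0.2],"twist":0,"grip":0},{"translation":[-0.05,0.01,0.5],"twist":0,"grip":0},{"translation":[-0.05,0.01,0.8],"twist":0,"grip":0},{"translation":[-0.05,0.01,1],"twist":0,"grip":0},{"translation":[-0.05,0.01,1],"twist":0,"grip":0}]'

```text
time_s: 12.55
eef_pos: [494.8, -222.5, 207.4]
ee_rot: [[0.009, -0.981, 0.194], [-0.006, 0.194, 0.981], [-1.0, -0.01, -0.004]]
contact_force: [0.3, -0.0, 0.4]
width: 0.1
```

Emit:
step_arm --motion '[{"translation":[-0.2,0.3,0.1],"twist":0,"grip":0},{"translation":[-0.3,0.65,0.1],"twist":0,"grip":0},{"translation":[-0.3,1,0.1],"twist":0,"grip":0},{"translation":[-0.3,1,0.1],"twist":0,"grip":0}]'

```text
time_s: 12.95
eef_pos: [446.2, -67.5, 216.8]
ee_rot: [[-0.0, -0.981, 0.192], [0.002, 0.192, 0.981], [-1.0, 0.001, 0.001]]
contact_force: [0.3, -1.3, -0.5]
width: 0.2
```

Emit:
step_arm --motion '[{"translation":[0,0.3,0],"twist":0,"grip":0},{"translation":[0,0.65,0],"twist":0,"grip":0},{"translation":[0,1,0],"twist":0,"grip":0},{"translation":[0,1,0],"twist":0,"grip":0}]'

```text
time_s: 13.35
eef_pos: [447.1, 83.0, 216.6]
ee_rot: [[0.0, -0.982, 0.189], [0.001, 0.189, 0.982], [-1.0, 0.0, 0.001]]
contact_force: [0.2, -0.9, 0.7]
width: 0.4
```

```bash
python3 - <<'E'
from h import *
import pickle
a=snap('top','t5.png');b=snap('side','s5.png');pickle.dump((a,b),open('c5.pkl','wb'))
print(telemetry.read_state()['contact_force'])
f=lambda im:cv2.resize(im,(400,480),interpolation=cv2.INTER_CUBIC)
cv2.imwrite('pics/m7.png',np.hstack([f(a['color'][160:292,305:415]),f(b['color'][190:290,285:368])]))
E
```

```text
[-0.53317063 -0.93387748  0.38167988]
```

View pics/m7.png

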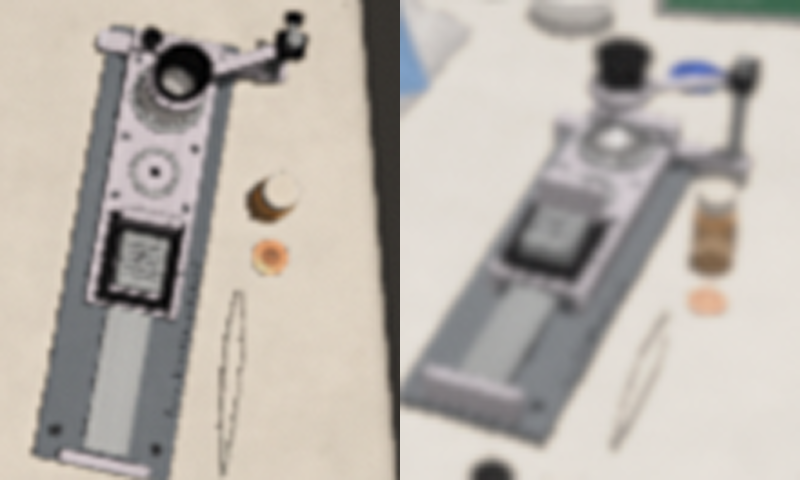

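The top view shows the carriage butted against the stop block and the cone under the loupe ring. The button is free at crop (140,258), and the vial, skimmer and forceps are where they were. I'll do one numeric check, then hand in.

```bash
python3 - <<'E'
from h import *
import pickle
a,b=pickle.load(open('c5.pkl','rb'))
p=px2w(a,(305+140/3.636,160+258/3.636),48);print(p,np.linalg.norm(p-[396.8,-197.7,48]))
i0=cv2.imread('pics/top0.png').astype(int);print('change right side', np.abs(i0-a['color'])[200:300,368:400].max())
s=telemetry.read_state();print(s['time_s'],s['contact_force'])
print(job.sign_off())
E
```

```text
[ 485.72542303 -215.81868316   48.        ] 90.75250707259632
change right side 19
13.45 [-0.53317063 -0.93387748  0.38167988]
the job is handed in; nothing more can be done
None
```

I pressed the lock button about 5 mm down with the shut fingertips, held it there, and pushed the carriage along the rail to the end stop. Then I lifted straight up so the button could spring back, moved the arm clear and handed the job in at about 13.5 s.

**End stop:** the push force rose from about 2 N to 6 N at roughly 89 mm, and the finger began to slide on the cap. Going on to the thumb rest gave 15 N with no movement, so the carriage was firmly against the stop. The final top picture puts the travel at about 91 mm, and the carriage is butted against the stop with the cone under the loupe.

**Lock:** the vertical force fell to about 1 N with the fingertip at 51 mm, just above the button's rest height, which fits the button being up. I did not test the lock by pushing the carriage back.

**Surroundings:** the vial, skimmer cone and forceps look unmoved against the first picture. I didn't compare the bottle, beaker or petri dishes, but the arm didn't work near them.

**Disagreement:** the first pictures put the travel at 90 mm (top camera) and 98 mm (side camera). The top camera's figure fits the contact force.

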